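# Hang the strainer on a swinging snap hook

### The arm

A 7-joint arm with a two-finger parallel gripper is mounted at the origin on the work surface. World frame = base frame: x ahead of the robot, y to its left, z up, the work surface at z = 0. Lengths are in m, angles in rad, forces in N, time in s.
With the tool pointing down it reaches from about 0.425 to 0.95 m from the base axis. Payload 4.7 kg.
Tool frame: the origin (TCP) lies between the finger pads; the fingertips stand 25 mm ahead of it and the grasp point (between the pads) lies 6 mm ahead of it; x points along the fingers, z is the direction in which the jaws open and shut, and the axes are right-handed (so a half turn about x gives the same grasp; the last joint's range is limited). The gripper opens to 85 mm and grips with 20 to 120 N. Pads are 22 mm wide; open, the fingers measure 114 mm over their backs; the gripper's body (76 mm by 85 mm) begins 54 mm behind the grasp point. The pads swing forward as they close: fully open they stand 13 mm farther back than shut.
Start: joints at [1.277, 0.469, -0.049, 1.532, 0.024, 1.141, -0.082], TCP at [0.177, -0.651, 0.256] pointing down, gripper open.
Joint ranges: [-2.59, 2.59], [-0.33, 1.99], [-1.39, 1.29], [0.1, 2.45], [-1.04, 4.18], [0.21, 1.99], [-2.66, 2.66]. Speed limits (rad/s): [2.57, 2.57, 3.14, 3.14, 3.14, 3.14, 3.14].

### API

Orientations are given as a 3x3 rotation matrix whose columns are the frame's x, y, z axes.
In Python, from rig import * gives the robot as it stands. Calls block until the motion is done:
- movep(position, orientation): joint-space move of the TCP to a pose.
- move_l(position, attitude=None, feed=0.15, until_force=None): straight line of the TCP; attitude=None keeps the orientation; feed is the mean speed in m/s. With until_force (N) it stops when the force on the tool has changed by that much, and returns True; else False.
- move_joints(angles): joint-space move.
- command_gripper(opening, newtons=None): finger opening in m; newtons is the grip in N (None keeps the last); returns when the fingers have stopped.
- sleep(seconds).
- inverse_kinematics(position, orientation): joint angles nearest the present ones, or None.
- sense(): the state.
- camera(name): name is "scene" or "top" or "wrist"; returns (picture, depth): 400x640x3 uint8, red, green, blue; 400x640 float32, m along the optical axis (not along the pixel's ray), 0 where there is no reading.
- camera_params(name): a dict with "K" (3x3 intrinsics, pixels), "position" and "rotation" of the camera in the world; the wrist camera has in their place "tool_from_camera" (4x4, takes a point from camera to tool coordinates, whose origin is the TCP and whose axes are the tool frame's). Camera axes: x right, y down, z forward; pixel columns grow to the right and rows downward; lengths in m; the calibration is good to about 2 mm. The wrist camera is an equidistant fisheye: a pixel r from the principal point sees the ray r / f radians off the axis. A picture is of the moment at which its call begins: read the wrist's pose just before it. camera_params takes no time and is no camera call.
A pose or a line that the arm cannot do raises Unreachable and nothing moves.
- finish_job(): hands the job in, once; it reports no verdict.
The state is a dict: "time_s": time; "joint_pos": joint angles; "qd": joint speeds; "joint_efforts": joint torques, N m; "position": TCP position; "tcp_rot": TCP orientation; "wrist_force": force on the tool from outside, world axes, zero at the start; "ft_torque": the same for the moment, N m; "finger_gap": finger opening in m.
Only numpy, scipy, OpenCV 4.12 (cv2) and the standard library are available. Lean on these libraries where they do the work, as an engineer would, in place of code of your own. Each camera call takes 0.05 s, during which the arm holds its last target. There are 200 camera calls.

### The job

Pick up the small strainer by its black handle and lean its top cross bar from the front on the red spring gate of the freely swinging hook, until the hook rests still against its stop; stay there for a second, pressing lightly without yet pushing the gate open. Then push the bar gently on through the gate, lower it into the bottom of the hook and let go, so that the strainer hangs quietly with the gate shut. Never force the hook, and leave the bowl and the mug where they are.

Things in the scene. Friction and masses are not known exactly. Their poses are not given: they have to be found in the camera images.
- stand: Fixed pine hanger stand; place and yaw change. Origin on the counter below the hook's pivot; the hook is loaded from its -x side, moving along +x. Post 45 mm wide, 168 to 203 mm behind (+x of) the origin, 335 mm tall; its 30 mm wide arm, 320 to 350 mm high, ends 15 mm in front (-x) of the pivot. Base plate 150 mm wide, 20 mm high, 115 to 255 mm behind the origin.
- pivot (a point): Centre of the horizontal pivot pin of the hook, 300 mm above the counter, fixed to the stand. The pin runs along the stand's y, so the hook swings in the stand's x-z plane.
- hook: Steel snap hook of 8 mm bar (150 g), hanging plumb until touched, then swinging freely with little damping. Origin at the pivot, axes as the stand's when plumb. A closed loop in its x-z plane: spine at x = +22 mm, nose at x = -33 mm with its top at z = -93 mm; the mouth, on the -x side, is shut by the red gate at x = -28 mm.
- seat (a point): Lowest point inside the hook's bottom, 123 mm below the pivot when plumb (hook x = -1.5 mm), axes as the hook's; a bar resting there has its centre 2.5 mm higher. A firm rubber stop ends the hook's swing somewhere 2 to 29 degrees past plumb, on the stand's +x side: set anew each time and not measured, it must be felt. Before the stop the hook resists by less than 0.8 N.
- gate (a joint): Red spring gate, 6 mm thick, hinged 50 mm below the pivot, 47 mm long, its free end at the nose. 0 = shut, grows as it is pushed inward (hook +x) to 1.15 rad. With the hook on its stop, a bar pushed level along stand +x, 87 mm below the pivot, starts to open it at 4 N (6 N at most) and slips past the free end 20 to 32 mm in; the gate then snaps shut behind it. The spine is met 43 mm in.
- bar (a point): Centre of the strainer's cross bar: a 5 mm steel wire, 52 mm long along the strainer's y, 125 mm above its underside; the hook takes its middle. +x from handle to bowl, z up. The strainer (170 g, give or take a quarter) has a steel bowl 94 mm wide, 50 mm high, centred 16 mm in +x of the bar; it hangs about level. Two wires 46 to 52 mm apart run from the bar's ends to the handle.
- grip (a point): Centre of the strainer's black rubber handle, 12 mm wide (along y), 18 mm high, 76 mm long along x; 108 mm in -x of the bar and at the same height. Axes as the bar.
- bowl_rim (a point): Brown ceramic bowl, 150 mm wide, 60 mm high; the point is the centre of its mouth. To be left alone.
- mug: White mug, 80 mm wide, 90 mm high; origin under it. To be left alone.

How it is judged:
By the outcome, as a careful person would: the job done as asked, in the order asked, and still so for the second after the job is handed in, with the robot touching nothing.
It also fails if it takes over 70 s, if anything falls off the work surface, if the arm or the gripper's body presses on something with over 40 N, if the wrist force passes 120 N, or if a joint passes its speed limit or range.

## Working session

There is one attempt and no reset: what is moved stays moved. The work goes in short steps, each a Python script; the robot and the scene stay as the last script left them, time stands still between calls to the robot, and variables do not carry over. Pictures are saved under pics/ and viewed, about 8 in all and at most 12, crops included, and the job is handed in when it is done.

```bash
ls; mkdir -p pics
python3 - <<'E'
from rig import *
import cv2,numpy as np
s=sense();print(s['time_s'],s['position'],s['tcp_rot'],s['wrist_force'],s['finger_gap'])
for n in("scene","top"):
    p=camera_params(n);print(n,p)
    im,d=camera(n);np.savez('pics/%s0.npz'%n,im=im,d=d);cv2.imwrite('pics/%s0.png'%n,im[:,:,::-1])
print(camera_params("wrist"))
E
```

```text
pics
0.0 [ 0.17652799 -0.65096479  0.25527738] [[-5.78435042e-04  9.65137034e-01  2.61744478e-01]
 [ 1.83753132e-03  2.61745105e-01 -9.65135288e-01]
 [-9.99998144e-01 -7.73043937e-05 -1.92487207e-03]] [ 0.6288041  -0.40886464 -0.31064085] 0.08524288160484682
scene {'K': array([[413.54614752,   0.        , 327.84976031],
       [  0.        , 413.54614752, 205.7150128 ],
       [  0.        ,   0.        ,   1.        ]]), 'position': array([ 1.48602284, -0.02775816,  1.00825768]), 'rotation': array([[ 0.02126107,  0.6570784 , -0.75352235],
       [ 0.99963725, -0.02643508,  0.00515371],
       [-0.01653303, -0.75335858, -0.65740209]])}
top {'K': array([[360.91617033,   0.        , 324.58684217],
       [  0.        , 360.91617033, 201.15817441],
       [  0.        ,   0.        ,   1.        ]]), 'position': array([ 0.39291624, -0.02220797,  1.37186224]), 'rotation': array([[-0.02830755, -0.99039084,  0.13536862],
       [-0.99951177,  0.02983604,  0.00927547],
       [-0.0132252 , -0.13503996, -0.99075189]])}
{'K': array([[309.70691629,   0.        , 319.25374007],
       [  0.        , 309.70691629, 200.04565964],
       [  0.        ,   0.        ,   1.        ]]), 'tool_from_camera': array([[ 1.63852814e-04, -2.98915883e-01,  9.54279450e-01,
        -1.18237268e-01],
       [ 8.85491057e-04, -9.54279045e-01, -2.98915908e-01,
         7.56440237e-02],
       [ 9.99999595e-01,  8.93984131e-04,  1.08326034e-04,
         1.16170689e-05],
       [ 0.00000000e+00,  0.00000000e+00,  0.00000000e+00,
         1.00000000e+00]])}
```

View pics/scene0.png

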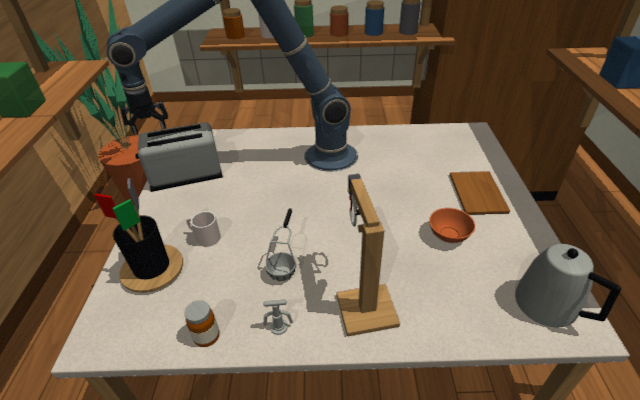

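View pics/top0.png

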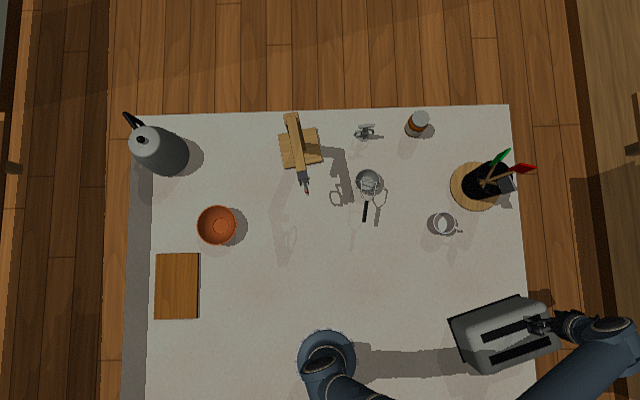

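```bash
cat > h.py <<'E'
from rig import *
import cv2,numpy as np
def ray(p,u,v):
    K=p['K'];d=np.stack([(u-K[0,2])/K[0,0],(v-K[1,2])/K[1,1],np.ones_like(u,float)],-1)
    return d@p['rotation'].T
def cloud(n,im_d):
    p=camera_params(n);v,u=np.mgrid[0:400,0:640].astype(float)
    return p['position']+ray(p,u,v)*im_d[...,None]
def onplane(n,u,v,z):
    p=camera_params(n);r=ray(p,np.asarray(u,float),np.asarray(v,float));o=p['position']
    return o+r*((z-o[2])/r[...,2])[...,None]
E
python3 - <<'E'
from h import *
for n,win in(("top",(340,400,150,235)),("scene",(255,300,200,285))):
    f=np.load('pics/%s0.npz'%n);im,d=f['im'],f['d'];P=cloud(n,d)
    u0,u1,v0,v1=win
    m=np.zeros((400,640),bool);m[v0:v1,u0:u1]=True
    dark=m&(im.max(2)<45)
    v,u=np.nonzero(dark);Q=onplane(n,u,v,0.134 if n=="top" else .13)
    print(n,'dark',len(u),u.min(),u.max(),v.min(),v.max(),'depth pts',np.median(P[dark],0))
    hi=dark&(abs(P[...,2]-.13)<.03);v,u=np.nonzero(hi);Q=onplane(n,u,v,0.13)[:,:2]
    c,(w,h),a=cv2.minAreaRect(Q.astype(np.float32));print(' handle',len(u),Q.mean(0),c,w,h,a, cv2.fitLine(Q.astype(np.float32),2,0,.01,.01).ravel())
    bl=m&(P[...,2]>.02)&(P[...,2]<.08);B=P[bl];print(' bowl',len(B),B.min(0),B.max(0),B.mean(0))
    arm=(P[...,2]>.335)&(P[...,2]<.36)&(d>0)&(P[...,0]>.4)&(P[...,1]>-.1)&(P[...,1]<.25)
    A=P[arm];print(' arm',len(A),np.median(A,0));print(cv2.minAreaRect(A[:,:2].astype(np.float32)),cv2.fitLine(A[:,:2].astype(np.float32),2,0,.01,.01).ravel())
    red=(im[...,0]>110)&(im[...,1]<60)&(im[...,2]<60)&(P[...,2]>.15)&(abs(P[...,1]-.05)<.1);print(' red',red.sum(),P[red].mean(0) if red.any() else 0,np.argwhere(red).mean(0))
    base=(P[...,2]>.012)&(P[...,2]<.028)&(im[...,0]>im[...,2]*1.5)&(P[...,0]>.5)&(abs(P[...,1]-.08)<.15);print(' base',base.sum(),cv2.minAreaRect(P[base][:,:2].astype(np.float32)))
    b=(P[...,2]>.03)&(im[...,0]>im[...,2]*1.7)&(abs(P[...,1]-.28)<.12)&(P[...,2]<.08);print(' brown bowl',P[b].mean(0))
E
```

```text
top dark 84 356 378 170 221 depth pts [ 0.53594303 -0.14855392  0.1318606 ]
 handle 65 [ 0.52499129 -0.14901804] (0.5242487192153931, -0.1490039974451065) 0.010697545483708382 0.07084111869335175 80.48282623291016 [ 0.98487616 -0.1732597   0.5249913  -0.14901803]
 bowl 179 [ 0.59901607 -0.21517255  0.02013356] [ 0.69163765 -0.12438039  0.06717775] [ 0.65684744 -0.17416594  0.03896487]
 arm 706 [0.69557462 0.06539126 0.34879576]
((0.698001503944397, 0.06885489821434021), (0.21634764969348907, 0.04240203648805618), 8.490185737609863) [0.98600894 0.1666924  0.6962329  0.06558196]
 red 2 [0.58070693 0.04549777 0.25681052] [190.5 306. ]
 base 903 ((0.7907403707504272, 0.08161891251802444), (0.14061492681503296, 0.14888618886470795), 9.489255905151367)
 brown bowl [0.5040728  0.35566476 0.04944653]
scene dark 71 268 294 210 279 depth pts [ 0.54620392 -0.14953589  0.1312298 ]
 handle 56 [ 0.53304298 -0.14934774] (0.5340319871902466, -0.14911454916000366) 0.010459818877279758 0.07856598496437073 80.21910858154297 [ 0.98672515 -0.16239916  0.53304297 -0.14934775]
 bowl 455 [ 0.59973743 -0.21873816  0.02007428] [ 0.69631992 -0.12541328  0.07928304] [ 0.64185344 -0.17436356  0.03917208]
 arm 817 [0.72762087 0.06546234 0.3498523 ]
((0.7069419622421265, 0.062128257006406784), (0.21326196193695068, 0.0428670272231102), 12.199544906616211) [0.9842053  0.17703082 0.7209418  0.06597976]
 red 1 [ 1.48602284 -0.02775816  1.00825768] [216. 454.]
 base 1818 ((0.7944912910461426, 0.08120538294315338), (0.14145223796367645, 0.1507788449525833), 9.927535057067871)
 brown bowl [0.48871355 0.35828655 0.04849916]
```

```bash
cat >> h.py <<'E'
def R(yaw):
    c,s=np.cos(yaw),np.sin(yaw)
    return np.array([[0,-c,-s],[0,-s,c],[-1,0,0.]])
def wcam(name):
    s=sense();p=camera_params("wrist");im,d=camera("wrist")
    np.savez('pics/%s.npz'%name,im=im,d=d,R=s['tcp_rot'],t=s['position']);cv2.imwrite('pics/%s.png'%name,im[:,:,::-1])
def wcloud(name):
    f=np.load('pics/%s.npz'%name);p=camera_params("wrist");K=p['K'];T=p['tool_from_camera']
    v,u=np.mgrid[0:400,0:640].astype(float);x=(u-K[0,2])/K[0,0];y=(v-K[1,2])/K[1,1];r=np.hypot(x,y)+1e-9
    ray=np.stack([x/r*np.tan(r),y/r*np.tan(r),np.ones_like(r)],-1)
    ray[r>1.5]=0
    P=(ray*f['d'][...,None])@T[:3,:3].T+T[:3,3]
    return f['im'],f['d'],P@f['R'].T+f['t']
A=np.radians(-9.6);B=np.radians(9.6)
E
python3 - <<'E'
from h import *
s=sense()
print(inverse_kinematics([.526,-.149,.131],R(A)))
O=np.array([.6102,.0505]);e=np.array([np.cos(B),np.sin(B)])
for dx in(-.07,-.0335,.03): print(dx,inverse_kinematics([*(O+e*(dx-.108)),.219],R(B)))
p=s['position'].copy();p[2]=.40
move_l(p)
movep([.526,-.149,.33],R(A))
s=sense();print(s['time_s'],s['position'],s['joint_pos'],s['wrist_force'])
wcam('w1')
E
```

```text
[ 0.75549059  0.51319983 -0.7267462   1.93054776  0.44375274  0.86305136
  1.19997199]
-0.07 [ 0.79060728  0.26463775 -1.06415377  2.07373278  0.28366673  0.95644984
  1.31348607]
-0.0335 [ 0.79512564  0.38907159 -1.15039633  1.9991354   0.41908691  1.01791099
  1.18295738]
0.03 [ 0.73717169  0.56387482 -1.21049989  1.86445803  0.585402    1.13182539
  1.04940885]
3.4083 [ 0.52590964 -0.1502389   0.32991802] [ 0.81534854  0.28372937 -0.75779167  1.70923102  0.20592575  1.23054237
  1.40926136] [ 0.08303362  0.14958321 -0.02579865]
```

View pics/w1.png

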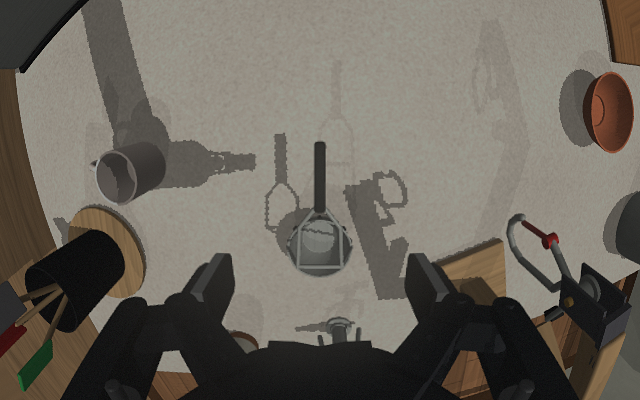

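Run:
```python
from h import *
im,d,P=wcloud('w1')
sx=np.array([np.cos(A),np.sin(A)]);sy=np.array([-sx[1],sx[0]]);g=np.array([.526,-.149])
m=np.zeros(d.shape,bool);m[130:225,300:340]=True
h=m&(im.max(2)<60)&(abs(P[...,2]-.13)<.02)
Q=P[h];L=np.c_[(Q[:,:2]-g)@sx,(Q[:,:2]-g)@sy];print(h.sum(),L.min(0),L.max(0),L.mean(0),np.median(Q[:,2]),np.argwhere(h).min(0),np.argwhere(h).max(0))
print(cv2.fitLine(Q[:,:2].astype(np.float32),2,0,.01,.01).ravel(), np.tan(A))
O=np.array([.6102,.0505]);e=np.array([np.cos(B),np.sin(B)]);n=np.array([-e[1],e[0]])
hk=(P[...,2]>.16)&(P[...,2]<.30)&(d>0)&(abs((P[...,:2]-O)@n)<.04)&(abs((P[...,:2]-O)@e)<.06)
Q=P[hk];L=np.c_[(Q[:,:2]-O)@e,(Q[:,:2]-O)@n,Q[:,2]];print('hook',hk.sum(),np.percentile(L,[1,50,99],axis=0))
lo=L[(L[:,2]<.25)];print('low',np.percentile(lo,[1,50,99],axis=0))
red=hk&(im[...,0]>110)&(im[...,1]<70);Q=P[red];L=np.c_[(Q[:,:2]-O)@e,(Q[:,:2]-O)@n,Q[:,2]];print('red',red.sum(),L.mean(0),L.min(0),L.max(0))
```

```text
704 [-0.03959361 -0.007317  ] [0.03499902 0.0035359 ] [-0.00341375 -0.00131872] 0.134394614076827 [142 314] [212 324]
[ 0.98533297 -0.17064288  0.52241415 -0.14973095] -0.16913733975198242
hook 2262 [[-0.03592791 -0.0150514   0.17707948]
 [-0.00932149 -0.00327084  0.25970013]
 [ 0.04942485  0.01124796  0.2994693 ]]
low [[-0.03724615 -0.00668456  0.17553133]
 [ 0.00158993 -0.00278391  0.20787955]
 [ 0.02206534  0.00241755  0.24921611]]
red 30 [-0.03098065 -0.00088029  0.25627572] [-0.03491463 -0.0063521   0.2542065 ] [-0.02739902  0.00521014  0.25753711]
```

Run:
```python
from h import *
command_gripper(.05,80)
move_l([.5235,-.150,.20],R(A),feed=.15)
move_l([.5235,-.150,.131],feed=.08)
print(sense()['wrist_force'],sense()['position'])
command_gripper(0.0,80)
s=sense();print(s['finger_gap'],s['wrist_force'],s['position'])
move_l([.5235,-.150,.151],feed=.05)
sleep(.3);s=sense();print(s['finger_gap'],s['wrist_force'],s['position'],s['time_s'])
wcam('w2')
```

```text
[ 0.5008972  -0.21978392  0.75390996] [ 0.52394144 -0.14997514  0.13143754]
0.010687422412724187 [-1.41787618 -0.13543707  1.57281475] [ 0.5235447  -0.15010128  0.13136245]
0.010752120212093283 [-0.04203297  0.22591191 -0.78506077] [ 0.5233406  -0.14995868  0.15074851] 7.2167
```

View pics/w2.png

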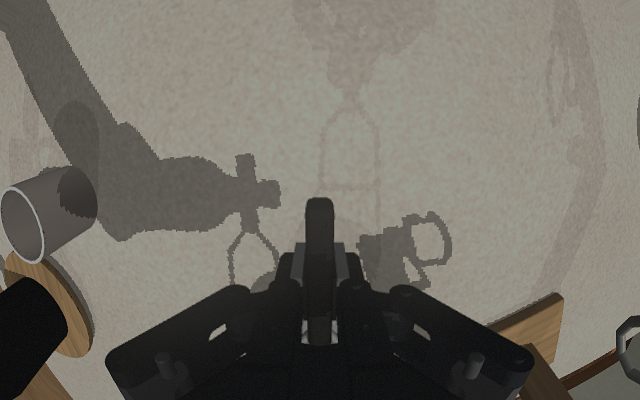

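```bash
cat >> h.py <<'E'
O=np.array([.6105,.0488]);e=np.array([np.cos(B),np.sin(B)]);n=np.array([-e[1],e[0]])
def tcp(bx,bz): return np.array([*(O+e*(bx-.108)),bz+.300-.125+.1314])  # bar in stand x, z rel pivot
def barpos(): 
    p=sense()['position'];return round(float((p[:2]-O)@e+.108),4),round(float((p[:2]-O)@n),4),round(float(p[2]-.1314+.125-.3),4)
def fs():
    f=sense()['wrist_force'];return np.round([f[:2]@e,f[:2]@n,f[2]],2)
E
python3 - <<'E'
from h import *
move_l([.5235,-.150,.2194],feed=.15)
move_l(tcp(-.065,-.087),R(B),feed=.12)
sleep(.8);print(barpos(),sense()['time_s'],sense()['joint_pos'])
F=[]
for i in range(20): F.append(fs());sleep(.03)
print(np.mean(F,0),np.std(F,0))
im,d=camera("scene");np.savez('pics/s2.npz',im=im,d=d);cv2.imwrite('pics/s2.png',cv2.resize(im[150:300,240:440,::-1],None,fx=4,fy=4))
wcam('w3')
E
```

```text
(-0.065, 0.0, -0.087) 10.4 [ 0.67086452  0.23154195 -0.91419413  2.06726894  0.22640733  0.94374682
  1.37381335]
[-0.1285 -0.1235 -1.854 ] [0.41068571 0.39101503 0.39962983]
```

View pics/s2.png

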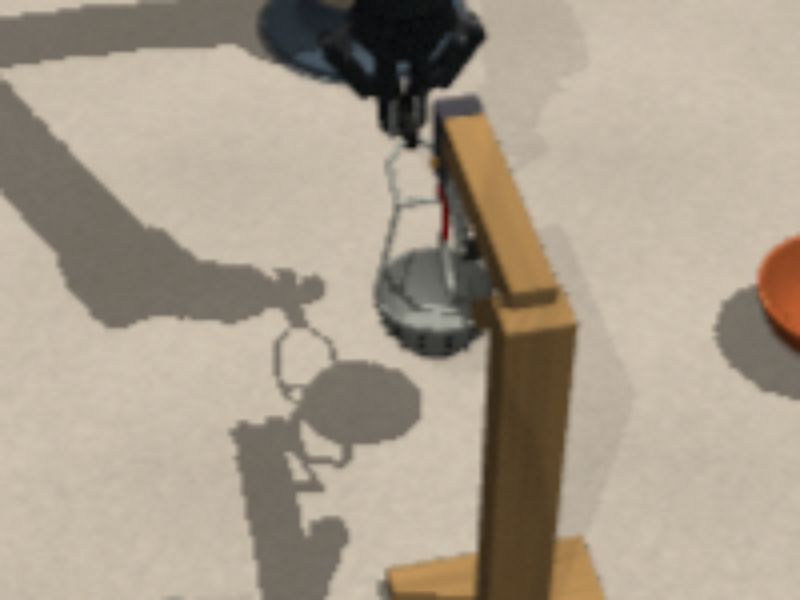

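View pics/w3.png

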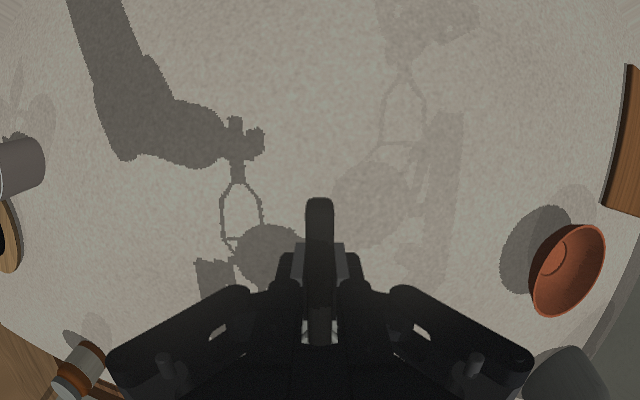

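Run:
```python
from h import *
p=camera_params("scene")
def px(bx,by,bz):
    X=np.array([*(O+e*bx+n*by),.3+bz]);c=p['rotation'].T@(X-p['position']);q=p['K']@c/c[2];return np.round([(q[0]-240)*4,(q[1]-150)*4])
print('barL',px(-.065,-.026,-.087),'mid',px(-.065,0,-.087),'R',px(-.065,.026,-.087),'bowlbottom',px(-.049,0,-.212),'handleend',px(-.135,0,-.087))
print('gate',px(-.028,0,-.05),px(-.028,0,-.097),'rim L/R',px(-.049,-.047,-.162),px(-.049,.047,-.162))
```

```text
barL [396. 201.] mid [430. 196.] R [464. 191.] bowlbottom [433. 330.] handleend [410. 139.]
gate [443. 189.] [442. 238.] rim L/R [374. 293.] [493. 275.]
```

```bash
cat >> h.py <<'E'
def favg(k=15):
    F=[]
    for i in range(k): F.append(fs());sleep(.02)
    return np.mean(F,0).round(2)
E
python3 - <<'E'
from h import *
move_l(tcp(-.042,-.087),feed=.05);sleep(.3)
f0=favg(20);print('f0',f0)
for k in range(8):
    hit=move_l(tcp(.018,-.087),feed=.012,until_force=2.2)
    f=favg(12)-f0;print(hit,barpos(),f,sense()['time_s'])
    if not hit or f[0]<-1.4: break
E
```

```text
f0 [-0.   -0.07 -1.81]
True (0.0018, -0.0002, -0.0887) [-0.56  0.03  0.04] 15.9583
True (0.0028, -0.0005, -0.0899) [-0.6   0.18 -0.35] 16.7
True (0.0037, -0.0007, -0.091) [-0.64  0.04  0.37] 17.4333
True (0.0045, -0.0009, -0.0918) [-0.5   0.31  0.16] 18.1583
True (0.0054, -0.001, -0.0923) [-0.7   0.2   0.26] 18.875
True (0.0064, -0.001, -0.0924) [-0.69  0.2   1.92] 19.575
True (0.0071, -0.001, -0.0923) [-0.68  0.18  3.47] 20.2333
True (0.0074, -0.001, -0.0922) [-0.79  0.16  4.2 ] 20.8417
```

Run:
```python
from h import *
s=sense();print(barpos(),s['time_s'],s['finger_gap']);print((s['tcp_rot']-R(B)).round(3),s['ft_torque'],favg(8))
im,d=camera("scene");np.savez('pics/s3.npz',im=im,d=d);cv2.imwrite('pics/s3.png',cv2.resize(im[150:270,290:390,::-1],None,fx=5,fy=5))
p=camera_params("scene")
def px(bx,by,bz):
    X=np.array([*(O+e*bx+n*by),.3+bz]);c=p['rotation'].T@(X-p['position']);q=p['K']@c/c[2];return np.round([(q[0]-290)*5,(q[1]-150)*5])
for y in(-.026,0,.026):print(px(.0074,y,-.092))
```

```text
(0.0074, -0.001, -0.0922) 20.8417 0.010422353417843446
[[-0.043  0.001  0.001]
 [-0.008  0.001  0.   ]
 [ 0.001  0.044 -0.001]] [ 0.04977965 -0.13913177  0.04107038] [-0.63  0.38  2.42]
[272. 338.]
[316. 332.]
[360. 325.]
```

View pics/s3.png

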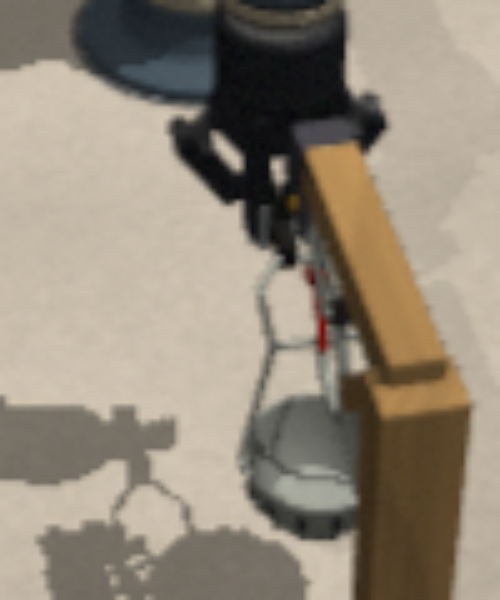

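```bash
cat > step.py <<'E'
from h import *
s=sense();p=s['position'].copy()
move_l(tcp(.003,-.086),R(B),feed=.03);sleep(.25)
print(barpos(),favg(8),abs(sense()['tcp_rot']-R(B)).max())
x=.003
while x<.013:
    x+=.0007
    move_l(tcp(x,-.086),R(B),feed=.01)
    F=np.mean([(sleep(.015),fs())[1] for i in range(10)],0)
    print(barpos(),F.round(2),round(sense()['time_s'],2))
    if F[0]<-1.7: break
E
python3 step.py
```

```text
(0.003, -0.0, -0.0862) [-0.75  0.15 -2.25] 0.0005249414076345902
(0.0034, -0.0, -0.0861) [-2.03  0.14 -2.5 ] 22.23
```

Run:
```python
from h import *
f=favg(15);print(barpos(),f,sense()['time_s'])
x=.0037
while f[0]>-1.9 and x<.012:
    x+=.0004
    move_l(tcp(x,-.086),R(B),feed=.01); f=favg(10); print(x,barpos(),f,round(sense()['time_s'],2))
```

```text
(0.0034, -0.0, -0.0861) [-2.18 -0.25 -2.54] 22.4833
```

Run:
```python
from h import *
t=sense()['time_s']
while sense()['time_s']<t+1.5: print(barpos(),favg(15),round(sense()['time_s'],2))
x0=.0034
for dx in np.arange(.003,.0361,.003):
    move_l(tcp(x0+dx,-.086),R(B),feed=.02)
    f=favg(5); print(round(dx,4),barpos(),f,round(sense()['time_s'],2))
    if f[0]<-13: print('STOP');break
```

```text
(0.0034, -0.0, -0.0861) [-2.59  0.03 -2.55] 22.73
(0.0035, -0.0, -0.0861) [-3.24 -0.03 -2.62] 22.98
(0.0035, -0.0001, -0.0861) [-3.09 -0.1  -3.07] 23.23
(0.0036, -0.0, -0.0861) [-3.28 -0.22 -2.67] 23.48
(0.0036, -0.0, -0.0861) [-3.55 -0.09 -2.89] 23.73
(0.0036, -0.0, -0.0861) [-3.61 -0.23 -3.18] 23.98
0.003 (0.006, 0.0001, -0.0862) [-4.24 -0.11 -3.93] 24.35
0.006 (0.0092, -0.0, -0.0862) [-4.73 -0.08 -4.47] 24.73
0.009 (0.0124, -0.0, -0.0861) [-3.96 -0.31 -4.65] 25.12
0.012 (0.0154, -0.0, -0.0861) [-3.06  0.21 -5.24] 25.5
0.015 (0.0186, -0.0, -0.0861) [-2.97 -0.07 -5.56] 25.88
0.018 (0.0216, -0.0, -0.086) [-2.45 -0.08 -5.97] 26.27
0.021 (0.0247, -0.0, -0.086) [-1.58 -0.09 -5.6 ] 26.65
0.024 (0.028, -0.0, -0.086) [-0.06  0.27 -7.29] 27.03
0.027 (0.0309, -0.0, -0.086) [ 0.95  0.44 -8.02] 27.42
0.03 (0.0343, 0.0002, -0.0851) [-0.61 -0.11 -1.45] 27.8
0.033 (0.0364, 0.0, -0.086) [-0.63 -0.19 -1.57] 28.18
0.036 (0.0393, -0.0, -0.0861) [-0.49  0.17 -1.77] 28.57
```

Run:
```python
from h import *
for x in(.025,.012,.003,-.0015):
    move_l(tcp(x,-.088),R(B),feed=.03);print(barpos(),favg(5))
sleep(.8);print(favg(15),sense()['time_s'])
im,d=camera("scene");a=im[165:265,290:390];im2,_=camera("top");b=im2[160:260,260:360]
cv2.imwrite('pics/s4.png',np.hstack([cv2.resize(q[:,:,::-1],(400,400)) for q in(a,b)]))
```

```text
(0.0251, -0.0001, -0.0878) [-0.03  0.1  -1.95]
(0.012, -0.0001, -0.0879) [ 0.27 -0.04 -1.64]
(0.0029, -0.0001, -0.0879) [ 0.18 -0.17 -1.77]
(-0.0017, -0.0, -0.088) [-0.7   0.39 -2.15]
[-0.2  -0.   -1.87] 31.9167
```

View pics/s4.png

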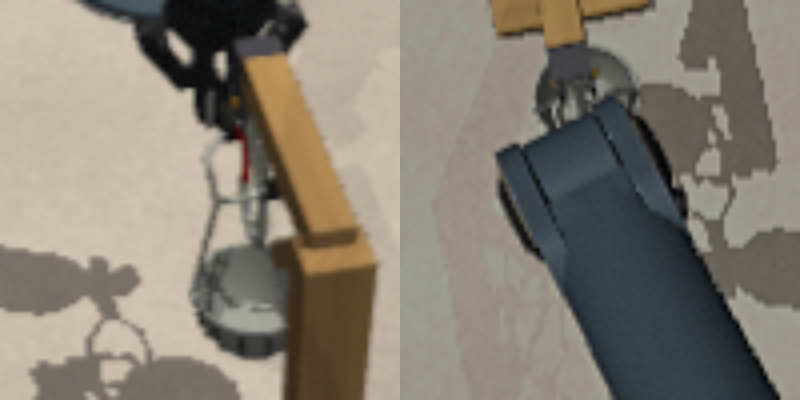

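Run:
```python
from h import *
move_l(tcp(-.0015,-.114),R(B),feed=.04);f=favg(10);print(barpos(),f)
z=-.114
while z>-.126 and f[2]<-.5:
    z-=.0007
    move_l(tcp(-.0015,z),R(B),feed=.015);f=favg(8);print(barpos(),f,round(sense()['time_s'],2))
```

```text
(-0.0013, 0.0, -0.1137) [-0.26  0.05 -2.01]
(-0.0015, -0.0, -0.1147) [ 0.03  0.15 -1.99] 33.37
(-0.0015, 0.0, -0.1154) [-0.02 -0.44 -1.47] 33.75
(-0.0015, -0.0, -0.1161) [ 0.13  0.2  -1.87] 34.13
(-0.0015, -0.0, -0.1168) [ 0.26  0.26 -1.66] 34.52
(-0.0015, -0.0, -0.1175) [ 0.08 -0.11 -1.64] 34.9
(-0.0015, 0.0, -0.1182) [ 0.07  0.02 -1.76] 35.28
(-0.0014, 0.0, -0.1188) [-0.08 -0.15 -0.75] 35.67
(-0.0013, 0.0, -0.1194) [-0.08  0.01  0.61] 36.05
```

Run:
```python
from h import *
move_l(tcp(-.0015,-.1197),R(B),feed=.01);sleep(.2);print(barpos(),favg(10))
command_gripper(.018);sleep(.3);command_gripper(.055);sleep(.3)
print(sense()['finger_gap'],favg(10),sense()['time_s'])
p=sense()['position'].copy();p[2]+=.10
move_l(p,R(B),feed=.06)
q=p.copy();q[:2]-=e*.03
try: move_l(q,feed=.1)
except Exception as x: print(x)
sleep(2);print(sense()['time_s'],favg(10))
wcam('w5');im,d=camera("scene");sleep(.8);im2,_=camera("scene");print('diff',np.abs(im[165:280,280:400].astype(int)-im2[165:280,280:400]).max())
w=np.load('pics/w5.npz')['im']
cv2.imwrite('pics/f5.png',np.hstack([cv2.resize(im2[165:265,290:390,::-1],(400,400)),cv2.resize(w[100:350,195:445,::-1],(400,400))]))
```

```text
(-0.0014, 0.0, -0.1196) [0.   0.22 1.48]
0.05500708173352919 [ 0.13 -0.13 -0.08] 38.1167
42.3833 [0.13 0.04 0.21]
diff 68
```

View pics/f5.png

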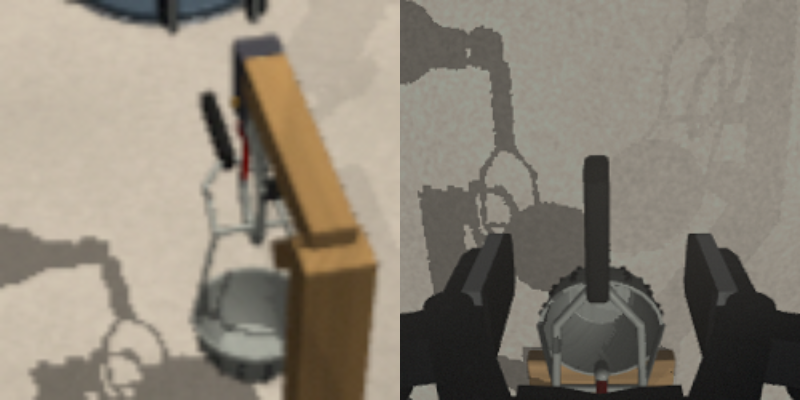

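Run:
```python
from h import *
prev=None
while sense()['time_s']<63:
    im,_=camera("scene");c=im[165:280,280:400].astype(int)
    if prev is not None:
        D=np.abs(c-prev);print(round(sense()['time_s'],1),D.max(),round(D.mean(),2))
        if D.max()<25 and q<25: break
        q=D.max()
    else:q=99
    prev=c;sleep(.45 if len(str(q))%2 else .6)
w=im[165:265,290:390];wcam('w6');k=np.load('pics/w6.npz')['im']
cv2.imwrite('pics/f6.png',np.hstack([cv2.resize(w[:,:,::-1],(400,400)),cv2.resize(k[150:350,220:420,::-1],(400,400))]));print(sense()['time_s'])
```

```text
44.2 115 2.09
44.7 174 3.09
45.2 172 2.84
45.7 136 2.25
46.2 70 1.5
46.9 110 2.05
47.4 169 3.06
47.9 169 2.83
48.4 138 2.26
48.9 73 1.52
49.5 88 1.97
50.1 129 2.27
50.6 48 1.16
51.3 117 2.12
51.8 169 2.87
52.3 153 2.53
52.8 98 1.96
53.5 74 1.66
54.1 136 2.35
54.6 71 1.54
55.2 83 1.93
55.9 112 2.22
56.4 59 1.18
57.0 101 2.07
57.5 167 2.8
58.0 151 2.43
58.5 94 1.88
59.2 72 1.59
59.9 133 2.26
60.4 71 1.52
61.0 87 1.83
61.6 127 2.18
62.1 53 1.23
62.8 95 1.95
63.45
```

View pics/f6.png

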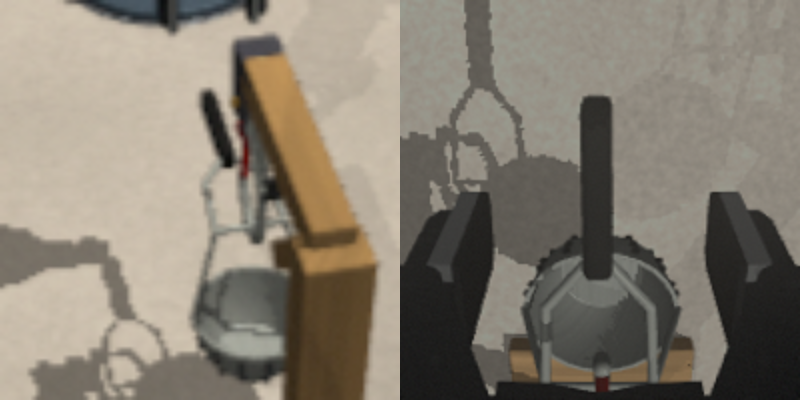

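Run:
```python
from h import *
for i in range(6): wcam('m%d'%i);sleep(.06)
print(sense()['time_s'],sense()['position'])
for i in range(6):
    im,d,P=wcloud('m%d'%i)
    m=np.zeros(d.shape,bool);m[185:300,300:340]=True
    h=m&(im.max(2)<70)&(P[...,2]>.14)&(P[...,2]<.3)
    v,u=np.nonzero(h);Q=P[h];x=(Q[:,:2]-O)@e;y=(Q[:,:2]-O)@n
    k=np.polyfit(x,Q[:,2],1);print(h.sum(),v.min(),v.max(),u.mean().round(2),x.min().round(4),x.max().round(4),y.mean().round(4),Q[:,2].mean().round(4),'pitch deg',np.degrees(k[0]).round(2))
```

```text
64.1 [0.47294547 0.02550065 0.28670175]
1385 198 291 317.78 -0.1492 -0.0663 -0.0011 0.1928 pitch deg -0.52
1389 197 291 317.81 -0.1497 -0.0664 -0.0011 0.1936 pitch deg -0.56
1390 197 291 317.82 -0.15 -0.0665 -0.001 0.1937 pitch deg -0.71
1387 197 291 317.81 -0.1496 -0.066 -0.0011 0.1931 pitch deg -0.41
1372 198 292 317.8 -0.1484 -0.0644 -0.0011 0.1921 pitch deg 0.09
1341 199 291 317.61 -0.1475 -0.0656 -0.0012 0.1913 pitch deg 0.35
```

```bash
python3 -c "
from rig import *
finish_job();print(sense()['time_s'])"
```

```text
the job is handed in; nothing more can be done
the job is handed in; nothing more can be done
```

The strainer is hanging in the bottom of the hook, level, with the gate shut and the gripper clear of everything. I handed the job in at about 64 s, inside the 70 s limit.

- **Pick-up:** I gripped the strainer by its handle and held it level. The bar's position in the camera matched where I expected it to within a pixel.
- **Leaning on the gate:** The hook met its stop at roughly 25°. I held there about 1.5 s. The push crept from 2.2 N to 3.6 N during the hold, still under the 4 N that opens the gate.
- **Through the gate:** The push peaked at about 4.7 N along the stand. Total force was up to about 8 N, mostly downward, including the strainer's weight. The gate snapped shut behind the bar 27 to 30 mm in. I then let the hook come back to plumb.
- **Seating:** I felt the bottom of the hook about 2 mm higher than expected, which is within the calibration error, and let go there.

**What did not go cleanly:**
- **First approach:** Noise tripped the force stop several times, and the arm sagged about 5 mm and tilted 2.5°. The bar then seems to have pressed on the hook's nose with about 4 to 6 N. I lifted off, corrected the tilt and leaned again before the hold.
- **Remaining sway:** At hand-in the strainer was still swaying slightly. Over half a second the handle tilted between -0.7° and +0.35° and moved 2.4 mm vertically. This barely died down over 20 s.

I didn't move the bowl or the mug, but I took no final measurement of them.

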